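# Lower the client's forearm rest

### The job

The client has left: lower the raised pink forearm rest and lock it flat. Press the red tab down with the fingertips until the pawl clicks free of the ratchet and stays free, push the padded arm down until it lies flat on its stop, then press the black tab down so that the pawl clicks back into the teeth, and take the hand away. Only press and push from above: do not force the pad down while the pawl is still in the teeth, do not raise the pad or lift any part from beneath, and leave the bottles, dish, glass pot, brush and palette where they are.

Things in the scene. Friction and masses are not known exactly. Their poses are not given: they have to be found in the camera images.
- rest_base: the forearm rest's white steel base, fixed to the table: plate 370 x 120 x 8 mm from x = -95 to 275 mm, two cheek plates, a stop post. Origin on the table under the padded arm's hinge; x level from the hinge towards the pad's free end, z up. Hinge axis parallel to y, 85 mm above the origin; the pawl's pin parallel to it at x = -56 mm, 132 mm above the origin
- rest_arm (a joint): angle (rad) of the padded arm above level: 0 = flat on its stop, positive = free end raised; starts at 0.24 to 0.50, stops at 0 and 0.60. Friction hinge: with the pawl free the arm stays where it is left and goes down under 4 to 8 N near the pad's end. With the pawl in, it drops one tooth at most (0.18 rad) and then holds. Steel teeth of 54 mm radius about the hinge, under the pawl
- rest_pad: pink padded top of the arm, 200 x 112 x 20 mm, on a board and steel beam. Origin at the centre of its underside, 180 mm from the hinge along the arm; its top face lies 50 mm above the line through the hinge; the pad reaches from 80 to 280 mm from the hinge. x along the arm to its free end, z out of its top
- pad_end (a point): point on the pad's top face near its free end, 240 mm from the hinge along the arm, 50 mm above the line through the hinge, midway across: the place to push. When flat it is 135 mm above the table
- rest_board: plywood board under the pad, 190 x 100 x 8 mm, origin at the centre of its underside (180 mm from the hinge, 22 mm above the line through the hinge)
- pawl (a joint): angle (rad) of the steel pawl, a rocker on its pin with a thumb tab at each end: 0 to 0.12 = nose in the ratchet teeth or on a tooth (as at the start), 0.40 = nose lifted clear (end stop). A spring plunger holds it at either end: pressed past 0.20 either way it clicks over and stays; let go earlier it springs back. 3 to 6 N on a tab turns it
- red_tab: red thumb tab of the pawl, at the end away from the pad, 30 (x) x 34 (y) x 6 mm. Origin at the centre of its top face, 54 mm behind the pawl's pin and 16 mm above it with the pawl at 0. Pressed down it moves about 22 mm and frees the pawl
- black_tab: black thumb tab of the pawl, at its nose end over the ratchet teeth, 28 (x) x 34 (y) x 6 mm. Origin at the centre of its top face, 57 mm in front of the pawl's pin and 23.5 mm above it with the pawl at 0; it stands 20 mm higher and 14 mm further back when the pawl is free. Pressed down it puts the pawl back in the teeth
- bottle_gold: small glitter bottle, gold, 28 mm diameter, 79 mm tall with its white nozzle, standing loose beside the rest; origin at the centre of its foot. To be left alone
- bottle_rose: small glitter bottle, rose pink, 28 mm diameter, 79 mm tall with its white nozzle, standing loose beside the rest; origin at the centre of its foot. To be left alone
- bottle_copper: small glitter bottle, copper brown, 28 mm diameter, 79 mm tall with its white nozzle, standing loose beside the rest; origin at the centre of its foot. To be left alone
- dish: white square ceramic dish, 85 x 85 x 20 mm, loose; origin under its centre. To be left alone
- crystal_pot: little glass pot, 52 mm wide, 30 mm tall, loose; origin under its centre. To be left alone
- brush: slim wooden paint brush, 170 mm long, 8 mm thick, lying loose on the table beyond the red tab; origin under its middle. To be left alone
- palette: amber mixing palette: a round tray of 124 mm with five small wells along one side, 18 mm tall, loose; origin under the round tray's centre. To be left alone

How it is judged:
By the outcome, as a careful person would: the job done as asked, in the order asked, and still so for the second after the job is handed in, with the robot touching nothing.
It also fails if it takes over 56 s, if anything falls off the work surface, if the arm or the gripper's body presses on something with over 40 N, if the wrist force passes 120 N, or if a joint passes its speed limit or range.

### The arm

A 6-joint arm with a two-finger parallel gripper is mounted at the origin on the work surface. World frame = base frame: x ahead of the robot, y to its left, z up, the work surface at z = 0. Lengths are in m, angles in rad, forces in N, time in s.
With the tool pointing down it reaches from about 0.225 to 0.875 m from the base axis. Payload 3.4 kg.
Tool frame: the origin (TCP) lies between the finger pads; the fingertips stand 8 mm ahead of it and the grasp point (between the pads) lies 11 mm behind it; z points along the fingers, y is the line along which they close (so a half turn about z gives the same grasp; the last joint's range is limited). The gripper opens to 85 mm and grips with 20 to 120 N. Pads are 22 mm wide; open, the fingers measure 114 mm over their backs; the gripper's body (76 mm by 85 mm) begins 54 mm behind the grasp point. The pads swing forward as they close: fully open they stand 13 mm farther back than shut.
Start: joints at [-1.421, 0.276, 1.505, -0, 1.361, -0.121], TCP at [0.154, -0.554, 0.239] pointing down, gripper open.
Joint ranges: [-2.89, 2.89], [-0.75, 2.08], [0.22, 2.7], [-1.18, 4.32], [0.11, 2.71], [-2.7, 2.7]. Speed limits (rad/s): [2.57, 2.57, 3.14, 3.14, 3.14, 3.14].

### API

Orientations are given as a unit quaternion [w, x, y, z].
In Python, from rig import manip gives the robot as it stands.
- The arm moves only by the tool move_arm, never from a script. Its argument "deltas" is a list that holds one entry, the list of rows, each a list of 5 numbers: the shift along the tool's x, y, z normalised to -1 to 1, where 1 is 80 cm, then the turn about the tool's z normalised to -1 to 1, where 1 is 120 degrees, then the closure, from -1 (fully open) to 1 (shut). In form: [[[tx, ty, tz, twist, grip], ...]]. A call has 1 to 12 rows; each row is the pose to reach, as a shift and turn from the pose commanded when the call began, along the tool's axes at that moment; what a row does not reach only later rows make up. A row lasts 1/10 s, in which the tool goes at most 50 mm and 8.59 degrees, less where a joint would pass 70% of its speed; a pose out of reach is approached as far as the arm can. A call with a number of a shift or a turn outside -1 to 1 is refused whole. A call with a gripper value outside its range is refused whole. The fingers move at their own pace and stop on an object; "squeeze" is the grip in N (left out, the last holds). Time passes only in rows, so rows that repeat a pose let the fingers close. It gives the time, the measured TCP pose, the force, the opening and the grip force at its end, in the units of the state.
- manip.get_state(): the state, without advancing time (a new reading comes with each control period).
- manip.get_image(name): name is "scene" or "side" or "wrist"; returns the picture (384x512x3 uint8, red, green, blue); there is no depth.
- manip.camera_params(name): a dict with "fx", "fy", "cx", "cy" (pixels), "R" (3x3) and "t" (3): a world point X has camera coordinates R X + t; the wrist camera has in their place "tool_from_camera" (4x4, takes a point from camera to tool coordinates, whose origin is the TCP and whose axes are the flange's). Camera axes: x right, y down, z forward; pixel columns grow to the right and rows downward; lengths in m; the calibration is good to about 2 mm. A picture is of the moment at which its call begins: read the wrist's pose just before it. camera_params takes no time and is no camera call.
- manip.sign_off(): hands the job in; it is judged then, once.
The state is a dict: "clock": time; "qpos": joint angles; "qd": joint speeds; "effort": joint torques, N m; "position": TCP position; "ee_rot": TCP orientation; "contact_force": force on the tool from outside, world axes, zero at the start; "moment": the same for the moment, N m; "width": finger opening in m; "gripper_force": force on a finger pad.
Only numpy, scipy, OpenCV 4.12 (cv2) and the standard library are available. Lean on these libraries where they do the work, as an engineer would, in place of code of your own. Each camera call takes 0.05 s, during which the arm holds its last target. There are 200 camera calls.

## Working session

There is one attempt and no reset: what is moved stays moved. The work goes in short steps, Python scripts to look and compute and a tool call to move; the robot and the scene stay as the last step left them, time stands still between calls to the robot, and variables do not carry over. Pictures are saved under pics/ and viewed, at most 10 in all, crops included, and the job is handed in when it is done.

Besides the shell and the picture viewer there is one more tool, called after ">>>" by a JSON object that holds its "name" and its "arguments". move_arm: Moves the arm, as the interface text tells. Scaled input: -1 to 1 covers 80 cm each way for a shift and 120 degrees each way for a turn. Its arguments: {"type":"object","properties":{"deltas":{"type":"array","items":{"type":"array","items":{"type":"array","items":{"type":"number","minimum":-1,"maximum":1}}}},"squeeze":{"type":"number"}},"required":["deltas"]}

```bash
mkdir -p pics
python3 - <<'E'
from rig import manip
import cv2,numpy as np
s=manip.get_state();print(s)
a=[manip.get_image(n) for n in("scene","side")]
for n,i in zip(("scene","side"),a):
    cv2.imwrite(f"pics/{n}0.png",i[:,:,::-1]); p=manip.camera_params(n);print(n,p)
    np.save(f"pics/{n}0.npy",i)
print(manip.camera_params("wrist"))
E
python3 -c "
import cv2
for n in('scene','side'):
    cv2.imwrite(f'pics/{n}0b.png',cv2.resize(cv2.imread(f'pics/{n}0.png'),(800,600)))"
```

```text
{'clock': 0.0, 'qpos': array([-1.42096014e+00,  2.76601714e-01,  1.50616476e+00, -2.37972972e-05,
        1.36071228e+00, -1.21004994e-01]), 'qd': array([-0.00046585,  0.00025124,  0.00102224,  0.00026569, -0.00068118,
        0.0016667 ]), 'effort': array([-1.16969622e-03, -4.16781521e+01, -2.45807701e+01,  1.70936801e-04,
        1.12358818e-02,  1.37963309e-05]), 'position': array([ 0.15374027, -0.55351096,  0.23842328]), 'ee_rot': array([-9.42785577e-04,  9.90843859e-01,  1.35009470e-01, -2.52276571e-05]), 'contact_force': array([ 0.60508509, -0.6314313 , -0.17709173]), 'moment': array([-0.04290674, -0.00151411, -0.00288654]), 'gripper_force': 0.0, 'width': 0.08522492781885786}
scene {'fx': 414.7029833354249, 'fy': 414.7029833354249, 'cx': 249.4997017614043, 'cy': 194.0076686731305, 'R': array([[ 0.53129945,  0.84713769, -0.00886727],
       [ 0.69503074, -0.44183953, -0.56719494],
       [-0.48441012,  0.29518733, -0.82353584]]), 't': array([-0.24176287, -0.4095495 ,  1.36756354])}
side {'fx': 425.16113060669323, 'fy': 425.16113060669323, 'cx': 248.44181825472117, 'cy': 190.94679659664047, 'R': array([[ 0.7623247 , -0.64718589, -0.00338748],
       [-0.51578794, -0.60437196, -0.60720453],
       [ 0.3909269 ,  0.46463423, -0.79453835]]), 't': array([-0.49637262,  0.31768556,  0.77795642])}
{'fx': 339.59960836590386, 'fy': 339.59960836590386, 'cx': 254.02794859939252, 'cy': 190.26249792444986, 'tool_from_camera': array([[ 1.80851080e-04, -9.59112337e-01, -2.83025603e-01,
         7.15273872e-02],
       [ 9.99999977e-01,  1.39782575e-04,  1.65299121e-04,
        -3.59113063e-04],
       [-1.18978379e-04, -2.83025626e-01,  9.59112340e-01,
        -1.35465555e-01],
       [ 0.00000000e+00,  0.00000000e+00,  0.00000000e+00,
         1.00000000e+00]])}
```

View pics/scene0b.png

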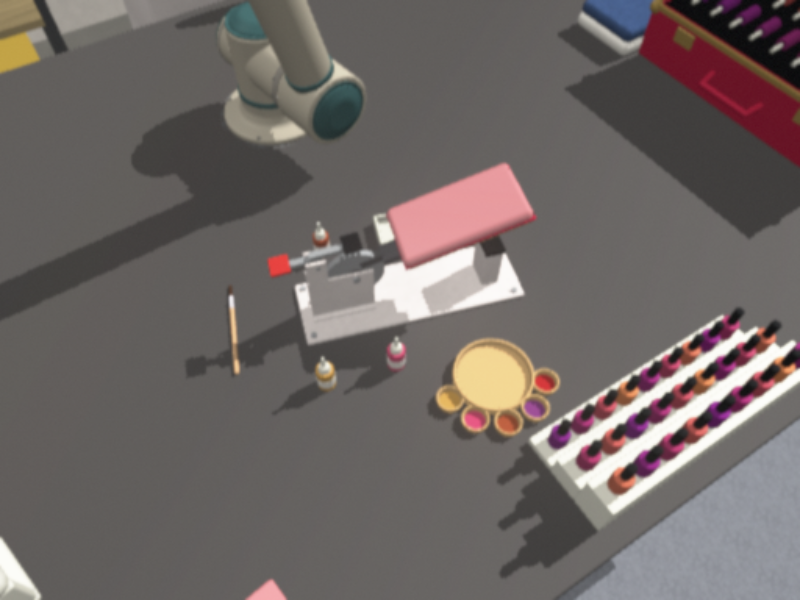

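View pics/side0b.png

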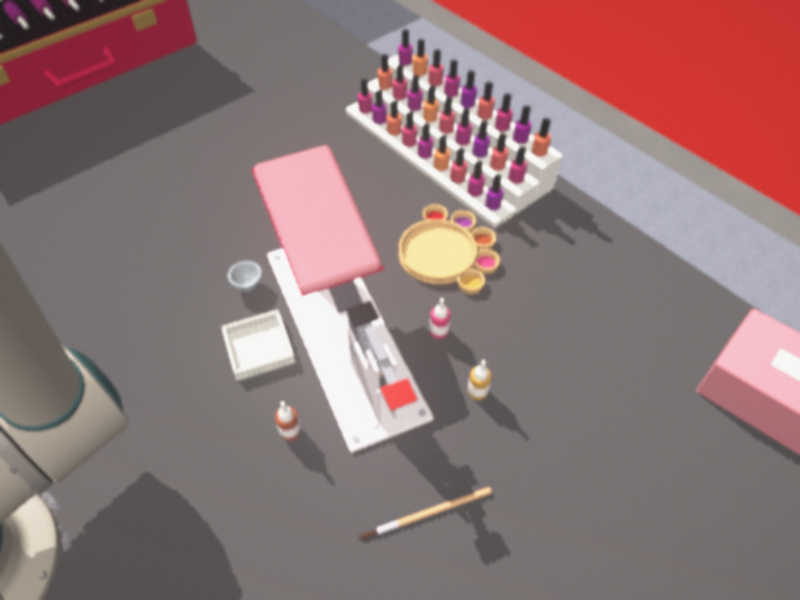

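Both views show the rest: red tab at about (278,265) scene / (398,393) side, black tab (351,243) / (361,315), the pad raised, and bottles well clear of the rest's line. I'll triangulate these next.

```bash
cat > h.py <<'E'
import numpy as np,cv2
from rig import manip
P={n:manip.camera_params(n) for n in("scene","side")}
def ray(n,u):
    p=P[n];d=p["R"].T@np.array([(u[0]-p["cx"])/p["fx"],(u[1]-p["cy"])/p["fy"],1]);return -p["R"].T@p["t"],d/np.linalg.norm(d)
def plane(n,u,z):
    o,d=ray(n,u);return o+d*(z-o[2])/d[2]
def tri(us,ud):
    (a,d),(b,e)=ray("scene",us),ray("side",ud)
    k=np.linalg.lstsq(np.c_[d,-e],b-a,rcond=None)[0];p,q=a+k[0]*d,b+k[1]*e
    return (p+q)/2,np.linalg.norm(p-q)
def blob(im,f,near,r=30):
    hsv=cv2.cvtColor(im,cv2.COLOR_RGB2HSV).astype(int);m=f(hsv).astype(np.uint8)
    w=np.zeros_like(m);x,y=map(int,near);w[max(0,y-r):y+r,max(0,x-r):x+r]=1
    n,l,s,c=cv2.connectedComponentsWithStats(m*w);i=1+s[1:,4].argmax();return c[i],s[i,4],(l==i).astype(np.uint8)
red=lambda h:((h[...,0]<6)|(h[...,0]>174))&(h[...,1]>190)&(h[...,2]>120)
black=lambda h:(h[...,2]<45)
pink=lambda h:((h[...,0]<6)|(h[...,0]>168))&(h[...,1]>60)&(h[...,1]<170)&(h[...,2]>150)
E
python3 - <<'E'
from h import *
A=np.load("pics/scene0.npy");B=np.load("pics/side0.npy");k=.64
R=[blob(A,red,(278*k,265*k),16),blob(B,red,(398*k,393*k),16)]
K=[blob(A,black,(351*k,243*k),9),blob(B,black,(361*k,315*k),11)]
for q in(R,K):print([(x[0],x[1]) for x in q],tri(q[0][0],q[1][0]))
for n,im,c in(("scene",A,(460,215)),("side",B,(315,220))):
    _,a,m=blob(im,pink,(c[0]*k,c[1]*k),60)
    cn=max(cv2.findContours(m,0,2)[0],key=cv2.contourArea);print(n,a,cv2.approxPolyDP(cn,5,True)[:,0].tolist())
print("plate",[plane("scene",(x*k,y*k),.008).round(3) for x,y in((297,288),(310,341),(523,295))])
print("plate",[plane("side",(x*k,y*k),.008).round(3) for x,y in((268,255),(352,450),(432,415))])
E
```

```text
Traceback (most recent call last):
  File "h.py", line 15, in blob
    n,l,s,c=cv2.connectedComponentsWithStats(m*w);i=1+s[1:,4].argmax();return c[i],s[i,4],(l==i).astype(np.uint8)
                                                      ~~~~~~~~~~~~~~^^
ValueError: attempt to get argmax of an empty sequence
```

```bash
cat > m.py <<'E'
from h import *
A=np.load("pics/scene0.npy");B=np.load("pics/side0.npy");k=.64
for im,p in((A,(278,265)),(B,(398,393)),(A,(351,243)),(B,(361,315)),(A,(460,215))):print(im[int(p[1]*k),int(p[0]*k)],cv2.cvtColor(im,cv2.COLOR_RGB2HSV)[int(p[1]*k),int(p[0]*k)])
R=[blob(A,red,(278*k,265*k),16),blob(B,red,(398*k,393*k),16)]
K=[blob(A,black,(351*k,243*k),9),blob(B,black,(361*k,315*k),11)]
for q in(R,K):print([(x[0],x[1]) for x in q],tri(q[0][0],q[1][0]))
for n,im,c in(("scene",A,(460,215)),("side",B,(315,220))):
    _,a,m=blob(im,pink,(c[0]*k,c[1]*k),60)
    cn=max(cv2.findContours(m,0,2)[0],key=cv2.contourArea);print(n,a,cv2.approxPolyDP(cn,5,True)[:,0].tolist())
print("plate",[plane("scene",(x*k,y*k),.008).round(3) for x,y in((297,288),(310,341),(523,295))])
print("plate",[plane("side",(x*k,y*k),.008).round(3) for x,y in((268,255),(352,450),(432,415))])
E
sed -i 's/>190)/>170)/; s/<45)/<50)/' h.py; python3 m.py
```

```text
[231  66  64] [  0 184 231]
[246  87  85] [  0 167 246]
[54 51 50] [ 8 19 54]
[90 79 81] [175  31  90]
[232 155 158] [179  85 232]Traceback (most recent call last):
  File "m.py", line 5, in <module>
    K=[blob(A,black,(351*k,243*k),9),blob(B,black,(361*k,315*k),11)]
       ~~~~^^^^^^^^^^^^^^^^^^^^^^^^^
  File "h.py", line 15, in blob
    n,l,s,c=cv2.connectedComponentsWithStats(m*w);i=1+s[1:,4].argmax();return c[i],s[i,4],(l==i).astype(np.uint8)
                                                      ~~~~~~~~~~~~~~^^
ValueError: attempt to get argmax of an empty sequence
```

```bash
sed -i 's/>170)&(h\[...,2\]>120)/>140)\&(h[...,2]>120)/; s/^black.*/black=lambda h:(h[...,2]<70)/' h.py
sed -i 's/^K=.*/K=[blob(A,black,(351*k,243*k),9),((361*k,315*k),0)]/' m.py; python3 m.py
```

```text
[231  66  64] [  0 184 231]
[246  87  85] [  0 167 246]
[54 51 50] [ 8 19 54]
[90 79 81] [175  31  90]
[232 155 158] [179  85 232]
[(array([178.03205128, 169.51282051]), np.int32(156)), (array([254.748, 251.928]), np.int32(250))] (array([ 0.48722275, -0.21202598,  0.14035317]), np.float64(0.0015038477665069655))
[(array([224.22764228, 155.05691057]), np.int32(123)), ((231.04, 201.6), 0)] (array([ 0.51832424, -0.10660456,  0.15518939]), np.float64(0.0008270308364069828))
scene 3340 [[325, 105], [250, 133], [259, 170], [341, 140]]
side 4733 [[209, 93], [161, 107], [193, 188], [244, 173]]
plate [array([ 0.445, -0.179,  0.008]), array([ 0.55 , -0.209,  0.008]), array([0.661, 0.133, 0.008])]
plate [array([0.543, 0.169, 0.008]), array([ 0.437, -0.18 ,  0.008]), array([ 0.55 , -0.21 ,  0.008])]
```

Heights and spacing agree with the given sizes: tabs 111 mm apart, red z 0.140 and plate about 113 x 363 mm. That puts the hinge near (0.520, -0.1075) and the base heading at about 73°. Next I'll check the pad angle and work out the first move.

```bash
cat >> h.py <<'E'
from scipy.spatial.transform import Rotation as Ro
X=np.array([.287,.958,0]);X/=np.linalg.norm(X);H=np.array([.520,-.1075,0])
def go(target,s=None):
    "normalised tool-frame shift to a world TCP target, and twist aligning tool x with base x"
    s=s or manip.get_state();q=s["ee_rot"];R=Ro.from_quat([q[1],q[2],q[3],q[0]]).as_matrix()
    t=R.T@X;print("pos",s["position"].round(4),"F",s["contact_force"].round(1),"clk",round(s["clock"],2),"shift",(R.T@(np.array(target)-s["position"])/.8).round(4),"twist",round(np.degrees(np.arctan2(t[1],t[0]))/120,3))
E
python3 - <<'E'
from h import *
go([.488,-.2125,.20])
for a,b in (((325,105),(161,107)),((341,140),(209,93)),((250,133),(193,188)),((259,170),(244,173))):
    p,e=tri(a,b);d=p-H;print(p.round(3),round(e,4),"along",round(d@X,3))
E
```

```text
pos [ 0.1537 -0.5536  0.2385] F [-0.8 -0.1 -0.2] clk 0.1 shift [ 0.5166 -0.299   0.0488] twist -0.482
[0.544 0.16  0.196] 0.0025 along 0.263
[0.649 0.126 0.195] 0.0092 along 0.26
[ 0.487 -0.02   0.145] 0.0087 along 0.074
[ 0.59  -0.058  0.141] 0.0018 along 0.067
```

>>> {"name": "move_arm", "arguments": {"deltas": [[[0.04,-0.023,0.0,-0.04,1],[0.09,-0.052,0.0,-0.09,1],[0.14,-0.081,0.0,-0.14,1],[0.19,-0.11,0.01,-0.19,1],[0.24,-0.139,0.02,-0.24,1],[0.29,-0.168,0.03,-0.29,1],[0.34,-0.197,0.04,-0.34,1],[0.39,-0.226,0.049,-0.39,1],[0.44,-0.255,0.049,-0.44,1],[0.49,-0.284,0.049,-0.482,1],[0.5166,-0.299,0.049,-0.482,1],[0.5166,-0.299,0.049,-0.482,1]]], "squeeze": 20}}

```text
clock: 1.3
position: [0.4899, -0.2104, 0.1996]
ee_rot: [-0.0, 0.801, 0.599, 0.001]
contact_force: [0.3, -0.4, 0.4]
width: -0.0002
gripper_force: 0.0
```

Run:
```python
from h import *
s=manip.get_state();im=manip.get_image("wrist");cv2.imwrite("pics/w1.png",im[:,:,::-1]);cv2.imwrite("pics/s1.png",manip.get_image("scene")[90:220,130:370,::-1])
w=manip.camera_params("wrist");T=w["tool_from_camera"]
c,a,m=blob(im,red,(256,192),190);print(c,a)
q=s["ee_rot"];R=Ro.from_quat([q[1],q[2],q[3],q[0]]).as_matrix()
d=R@T[:3,:3]@np.array([(c[0]-w["cx"])/w["fx"],(c[1]-w["cy"])/w["fy"],1]);o=s["position"]+R@T[:3,3];print(o+d*(.1405-o[2])/d[2])
x,y,ww,hh=cv2.boundingRect(m);print(x,y,ww,hh)
go([.488,-.2125,.145])
```

```text
[250.96935348 215.00923594] 2382
[ 0.48732361 -0.21081682  0.1405    ]
223 194 58 47
pos [ 0.4878 -0.2127  0.1996] F [-0.4  0.5 -0.6] clk 1.4 shift [0.0004 0.0003 0.0683] twist 0.001
```

View pics/w1.png

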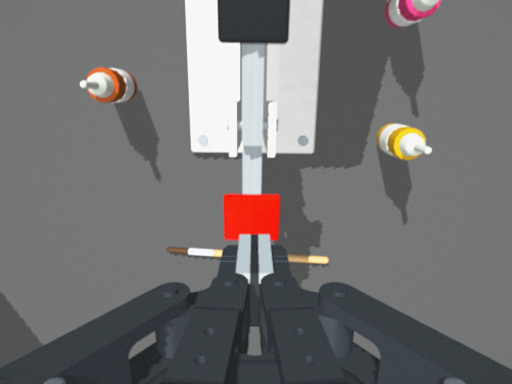

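The wrist view shows the red tab at (251,215), with the tool aligned to the rest and the closed fingers just behind the tab. The measured tab centre agrees within 2 mm, so I'll press.

>>> {"name": "move_arm", "arguments": {"deltas": [[[0,0.0,0.03,0,1],[0,0,0.055,0,1],[0,0,0.062,0,1],[0,0,0.065,0,1],[0,0,0.068,0,1],[0,0,0.071,0,1],[0,0,0.074,0,1],[0,0,0.077,0,1],[0,0,0.08,0,1],[0,0,0.082,0,1],[0,0,0.084,0,1],[0,0,0.084,0,1]]]}}

```text
clock: 2.6
position: [0.4886, -0.213, 0.1362]
ee_rot: [0.001, 0.802, 0.597, 0.001]
contact_force: [-4.0, 2.0, 19.1]
width: 0.0001
gripper_force: 8.7
```

>>> {"name": "move_arm", "arguments": {"deltas": [[[0,0,-0.02,0,1],[0,0,-0.06,0,1],[0,0,-0.1,0,1],[0,0,-0.12,0,1],[0,0,-0.12,0,1]]]}}

```text
clock: 3.1
position: [0.4897, -0.2137, 0.2315]
ee_rot: [0.003, 0.802, 0.597, 0.001]
contact_force: [1.1, 0.3, -0.3]
width: 0.0001
gripper_force: 0.0
```

```bash
cat > w.py <<'E'
from h import *
import sys
s=manip.get_state();im=manip.get_image("wrist");cv2.imwrite(f"pics/{sys.argv[1]}.png",im[:,:,::-1])
A=manip.get_image("scene");B=manip.get_image("side")
cv2.imwrite(f"pics/{sys.argv[1]}s.png",cv2.resize(np.hstack([A[90:220,130:370],B[80:300,120:320][20:150]]),None,fx=1.8,fy=1.8)[:,:,::-1])
try:
    r=[blob(A,red,(178,170),18)[0],blob(B,red,(255,252),18)[0]];print("red",r,tri(*r))
except Exception as e:print(e)
go(np.append((H+.24*X)[:2],.26),s)
E
python3 w.py w2
```

```text
red [array([179.25714286, 174.09285714]), array([254.72064777, 256.66396761])] (array([ 0.48730891, -0.21192668,  0.12286588]), np.float64(0.0012343798931427651))
pos [ 0.4897 -0.2137  0.2315] F [ 1.1  0.3 -0.3] clk 3.1 shift [ 0.438  -0.0012 -0.0362] twist 0.0
```

View pics/w2.png

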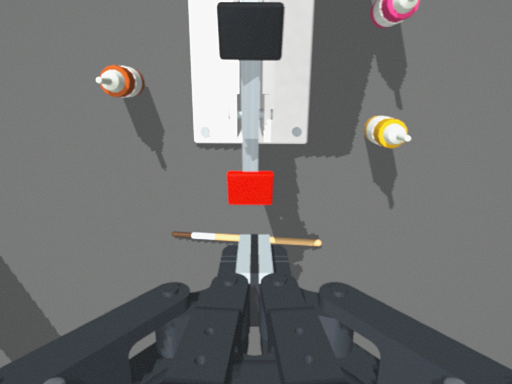

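The red tab stayed down, with z falling from 0.140 to 0.123 and the black tab raised and shifted back, so the pawl is free. Next I'll go over the pad end.

>>> {"name": "move_arm", "arguments": {"deltas": [[[0,0,-0.036,0,1],[0.05,0,-0.036,0,1],[0.11,0,-0.036,0,1],[0.17,0,-0.036,0,1],[0.23,0,-0.036,0,1],[0.29,0,-0.036,0,1],[0.35,0,-0.036,0,1],[0.4,0,-0.036,0,1],[0.438,0,-0.036,0,1],[0.438,0,-0.01,0,1],[0.438,0,0.01,0,1],[0.438,0,0.01,0,1]]]}}

```text
clock: 4.45
position: [0.5859, 0.123, 0.2164]
ee_rot: [-0.002, 0.802, 0.598, -0.004]
contact_force: [-0.4, 0.1, -1.2]
width: 0.0
gripper_force: 0.0
```

Run:
```python
from h import *
go(np.append((H+.24*X)[:2],.143))
```

```text
pos [0.5859 0.123  0.2164] F [-0.4  0.1 -1.2] clk 4.45 shift [0.0007 0.0045 0.0917] twist 0.001
```

>>> {"name": "move_arm", "arguments": {"deltas": [[[0,0.004,0.006,0,1],[0,0.004,0.012,0,1],[0,0.004,0.018,0,1],[0,0.004,0.024,0,1],[0,0.004,0.03,0,1],[0,0.004,0.036,0,1],[0,0.004,0.042,0,1],[0,0.004,0.048,0,1],[0,0.004,0.054,0,1],[0,0.004,0.06,0,1]]]}}

```text
clock: 5.45
position: [0.5936, 0.1228, 0.1749]
ee_rot: [0.001, 0.802, 0.597, 0.003]
contact_force: [1.5, 2.6, 5.5]
width: 0.0003
gripper_force: 2.4
```

>>> {"name": "move_arm", "arguments": {"deltas": [[[0,0,0.005,0,1],[0,0,0.01,0,1],[0,0,0.015,0,1],[0,0,0.02,0,1],[0,0,0.025,0,1],[0,0,0.029,0,1],[0,0,0.032,0,1],[0,0,0.034,0,1],[0,0,0.034,0,1]]]}}

```text
clock: 6.35
position: [0.5921, 0.1215, 0.1458]
ee_rot: [0.001, 0.802, 0.597, 0.0]
contact_force: [2.4, 1.2, 4.4]
width: -0.0002
gripper_force: 2.0
```

>>> {"name": "move_arm", "arguments": {"deltas": [[[0,0,0.001,0,1],[0,0,0.002,0,1],[0,0,0.003,0,1],[0,0,0.004,0,1],[0,0,0.005,0,1],[0,0,0.005,0,1]]]}}

```text
clock: 6.95
position: [0.5917, 0.1216, 0.143]
ee_rot: [0.001, 0.802, 0.597, 0.0]
contact_force: [2.0, 1.5, 10.2]
width: 0.0
gripper_force: 5.2
```

>>> {"name": "move_arm", "arguments": {"deltas": [[[0,0,0.001,0,1],[0,0,0.002,0,1],[0,0,0.003,0,1],[0,0,0.003,0,1],[0,0,0.003,0,1]]]}}

```text
clock: 7.45
position: [0.5918, 0.1216, 0.1429]
ee_rot: [0.001, 0.802, 0.597, 0.001]
contact_force: [-2.5, 1.3, 21.3]
width: 0.0001
gripper_force: 10.5
```

The force rose at z 0.143 without further travel, exactly the flat height. I'll lift and move over to the black tab.

>>> {"name": "move_arm", "arguments": {"deltas": [[[0,0,-0.04,0,1],[0,0,-0.09,0,1],[-0.04,0,-0.1,0,1],[-0.1,0,-0.1,0,1],[-0.16,0,-0.1,0,1],[-0.22,0,-0.1,0,1],[-0.28,0,-0.1,0,1],[-0.31,0,-0.1,0,1],[-0.345,0,-0.1,0,1],[-0.345,0,-0.1,0,1]]]}}

```text
clock: 8.45
position: [0.5091, -0.1455, 0.2176]
ee_rot: [-0.002, 0.803, 0.596, -0.003]
contact_force: [0.3, 0.2, -1.7]
width: -0.0
gripper_force: 0.0
```

```bash
python3 w.py w3
python3 - <<'E'
from h import *
go(np.append((H-.006*X)[:2],.163))
E
```

```text
red [array([179.21582734, 174.10071942]), array([254.61788618, 256.63414634])] (array([ 0.48721657, -0.21188887,  0.12285304]), np.float64(0.0014873314236762628))
pos [ 0.5091 -0.1455  0.2176] F [ 0.3  0.2 -1.7] clk 8.45 shift [ 0.3493 -0.002  -0.0539] twist -0.001
pos [ 0.511  -0.1421  0.2182] F [-0.2  0.4 -0.2] clk 8.6 shift [ 0.0372 -0.0014  0.069 ] twist 0.0
```

View pics/w3.png

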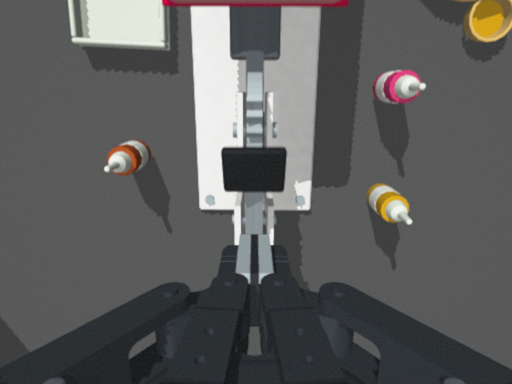

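View pics/w3s.png

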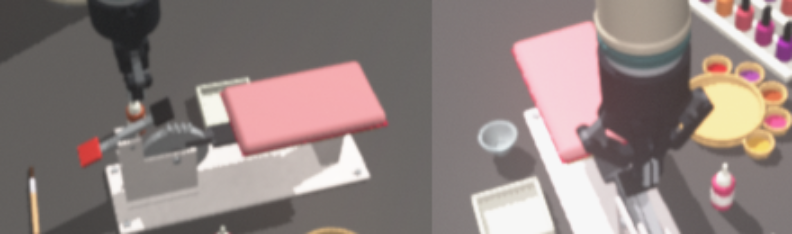

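The black tab shows at (254,170), raised and on axis about 30 mm ahead of the fingers, and the pad is flat. Next I'll press the black tab.

>>> {"name": "move_arm", "arguments": {"deltas": [[[0.02,0,0,0,1],[0.037,0,0.02,0,1],[0.037,0,0.035,0,1],[0.037,0,0.042,0,1],[0.037,0,0.046,0,1],[0.037,0,0.05,0,1],[0.037,0,0.054,0,1],[0.037,0,0.058,0,1],[0.037,0,0.062,0,1],[0.037,0,0.064,0,1],[0.037,0,0.064,0,1]]]}}

```text
clock: 9.7
position: [0.5206, -0.1144, 0.1676]
ee_rot: [-0.0, 0.802, 0.597, -0.0]
contact_force: [-0.1, 0.5, 0.2]
width: -0.0002
gripper_force: 0.0
```

>>> {"name": "move_arm", "arguments": {"deltas": [[[0,0,0.002,0,1],[0,0,0.004,0,1],[0,0,0.006,0,1],[0,0,0.008,0,1],[0,0,0.008,0,1]]]}}

```text
clock: 10.2
position: [0.521, -0.1143, 0.1634]
ee_rot: [0.001, 0.802, 0.597, 0.0]
contact_force: [-2.5, 0.9, 8.8]
width: 0.0
gripper_force: 4.8
```

>>> {"name": "move_arm", "arguments": {"deltas": [[[0,0,-0.02,0,1],[0,0,-0.07,0,1],[-0.04,0,-0.12,0,1],[-0.09,0,-0.15,0,1],[-0.14,0,-0.15,0,1],[-0.19,0,-0.15,0,1],[-0.23,0,-0.15,0,1],[-0.25,0,-0.15,0,1],[-0.25,0,-0.15,0,1],[-0.25,0,-0.15,0,1],[-0.25,0,-0.15,0,1]]]}}

```text
clock: 11.3
position: [0.4641, -0.3044, 0.2817]
ee_rot: [-0.0, 0.802, 0.598, 0.0]
contact_force: [1.2, 0.3, -0.1]
width: 0.0001
gripper_force: 0.0
```

```bash
python3 w.py w4
python3 - <<'E'
from h import *
A=manip.get_image("scene");B=manip.get_image("side");k=.64
r=[]
for n,im,c in(("scene",A,(460,215)),("side",B,(315,220))):
    _,a,m=blob(im,pink,(c[0]*k,c[1]*k),60)
    cn=max(cv2.findContours(m,0,2)[0],key=cv2.contourArea);q=cv2.approxPolyDP(cn,5,True)[:,0];print(n,a,q.tolist())
cv2.imwrite("pics/f.png",np.hstack([cv2.resize(A[80:230,130:370],(400,250)),cv2.resize(B[50:300,120:320],(320,400))[:250]])[:,:,::-1])
E
```

```text
red [array([178.16352201, 168.2327044 ]), array([250.74736842, 253.23157895])] (array([ 0.48125425, -0.2087405 ,  0.13717597]), np.float64(0.0027798455783578607))
pos [ 0.4641 -0.3044  0.2817] F [ 1.2  0.3 -0.1] clk 11.3 shift [ 0.5558 -0.0025  0.0277] twist 0.001
scene 3037 [[328, 124], [252, 141], [265, 176], [344, 159]]
side 696 [[209, 112], [163, 128], [182, 165], [165, 125], [207, 112], [238, 166], [192, 190], [243, 173]]
```

View pics/f.png

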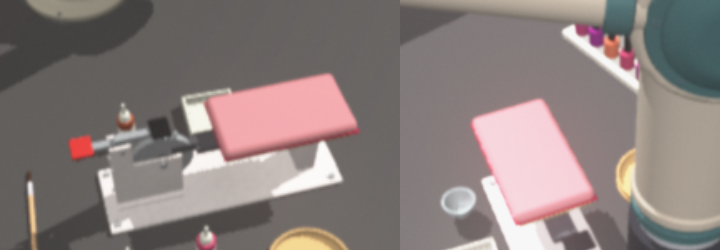

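The red tab is back up at scene row 168, against 169.5 at the start and 174 when free. The black tab is down and the pad looks flat. One last numeric check of the pad height, then I'll hand in.

Run:
```python
from h import *
z=[tri(a,b)[0][2] for a,b in (((328,124),(163,128)),((344,159),(209,112)),((265,176),(243,173)))];print(z)
if max(z)-min(z)<.025 : print(manip.sign_off())
```

```text
[np.float64(0.12005136549606438), np.float64(0.1230362060544139), np.float64(0.12160075052910757)]
the job is handed in; nothing more can be done
None
```

The forearm rest is down flat on its stop, the pawl is back in the teeth, the hand is clear, and I have handed the job in. It took about 11 s of the 56 s allowed.

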